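Sweep the jar lids off the chopping board into the baking tin

TASK

Three loose jar lids are lying on the chopping board: use the fingers to sweep each of them along the board and off its end so that all three drop into the empty baking tin standing there, not into the cutlery tray at the other end. Push the lids only, do not pick them up, and leave the salt, pepper, spice jar and everything else standing where it is.

Things in the scene. Friction and masses are not known exactly. Their poses are not given: they have to be found in the camera images.
- board: thick wooden chopping board, fixed, 280 mm along its x, 300 mm along its y, 45 mm high; origin at the centre of its underside on the worktop (so its top is at z = 0.045), z up. Its two short ends (at y = +150 mm and y = -150 mm in its frame) each have a tray against them.
- tin: the empty dark steel baking tin: one open compartment, fixed on the worktop 2 mm from one end of the board (at its +y or its -y end; this changes), parallel to it. Outside 280 mm along its x, 150 mm along its y, 36 mm high, so its rim lies 9 mm below the board's top; walls and floor 4 mm. Origin at the centre of its underside.
- cutlery: grey plastic cutlery tray of the same outside size as the tin, split into three compartments that hold knives, forks and spoons; fixed against the other end of the board. Origin at the centre of its underside.
- lid1: loose bare-metal jar lid lying flat on the board, hollow side down, disc 42 mm across and 14 mm high, about 20 g; origin at the centre of its underside. It lies on the side nearest the robot (about x = -100 mm in the board's frame), up to 60 mm either way of the middle along the board's y.
- lid2: loose bare-metal jar lid lying flat on the board, hollow side down, disc 42 mm across and 14 mm high, about 20 g; origin at the centre of its underside. It lies along the board's middle (about x = 0), up to 60 mm either way of the middle along the board's y.
- lid3: loose bare-metal jar lid lying flat on the board, hollow side down, disc 42 mm across and 14 mm high, about 20 g; origin at the centre of its underside. It lies on the side farthest from the robot (about x = +100 mm), up to 60 mm either way of the middle along the board's y.
- salt: salt shaker, white ceramic with a steel cap, 25 mm across, 60 mm tall; loose, stands upright on the board, in one of the two gaps between the lids' lanes (about x = +50 or -50 mm in the board's frame); origin at the centre of its underside. Not to be disturbed.
- pepper: turned dark-wood pepper pot, 25 mm across, 58 mm tall; loose, stands upright on the board, in one of the two gaps between the lids' lanes (about x = +50 or -50 mm in the board's frame); origin at the centre of its underside. Not to be disturbed.
- spice: small amber glass spice jar, 25 mm across, 55 mm tall; loose, stands upright on the board, in one of the two gaps between the lids' lanes (about x = +50 or -50 mm in the board's frame); origin at the centre of its underside. Not to be disturbed.
- mug: blue mug, 80 mm across, 90 mm tall; loose, stands upright on the worktop clear of the board; origin at the centre of its underside. Not to be disturbed.
- jamjar: glass jar with its lid on, 66 mm across, 100 mm tall; loose, stands upright on the worktop clear of the board; origin at the centre of its underside. Not to be disturbed.
- bowl: white bowl, 120 mm across, 50 mm tall; loose, stands upright on the worktop clear of the board; origin at the centre of its underside. Not to be disturbed.
- can: food can, 74 mm across, 105 mm tall; loose, stands upright on the worktop clear of the board; origin at the centre of its underside. Not to be disturbed.

How it is judged (in metres and radians):
At the end, for the whole second after the job is handed in: All three lids lie at rest inside the baking tin, below its rim (centre of each between the tin's walls, underside centre less than 30 mm above the worktop), and the seven bystanders stand upright (within 0.3 rad) within 25 mm of where they began (x of lid1 in the frame of tin between -0.136 and 0.136 m and y of lid1 in the frame of tin between -0.071 and 0.071 m and height (world z) of each of lid1, lid2, lid3 below 0.03 m and linear speed of each of lid1, lid2, lid3 below 0.02 m/s and x of lid2 in the frame of tin between -0.136 and 0.136 m and y of lid2 in the frame of tin between -0.071 and 0.071 m and x of lid3 in the frame of tin between -0.136 and 0.136 m and y of lid3 in the frame of tin between -0.071 and 0.071 m and distance of each of salt, pepper, spice, mug, jamjar, bowl, can from where it was at the start of the episode below 0.025 m and angle between each of salt, pepper, spice, mug, jamjar, bowl, can's own z axis and vertical below 0.3 rad); the robot touches nothing.
It fails at once if a jar lid is lifted more than 20 mm above the board's top (height (world z) of any of lid1, lid2, lid3 above 0.065 m).
It fails at once if the salt, pepper or spice jar is lifted, knocked over or shifted more than 25 mm (distance of any of salt, pepper, spice from where it was at the start of the episode above 0.025 m or angle between any of salt, pepper, spice's own z axis and vertical above 0.6 rad).
It fails at once if the mug, jam jar, bowl or can is lifted, knocked over or shifted more than 25 mm (distance of any of mug, jamjar, bowl, can from where it was at the start of the episode above 0.025 m or angle between any of mug, jamjar, bowl, can's own z axis and vertical above 0.6 rad).
It also fails if it takes over 66 s, if anything falls off the work surface, if the arm or the gripper's body presses on something with over 40 N, if the wrist force passes 120 N, or if a joint passes its speed limit or range.

ROBOT

A 6-joint arm with a two-finger parallel gripper is mounted at the origin on the work surface. World frame = base frame: x ahead of the robot, y to its left, z up, the work surface at z = 0. Lengths are in m, angles in degrees, forces in N, time in s.
With the tool pointing down it reaches from about 0.4 to 0.825 m from the base axis. Payload 7 kg.
Tool frame: the origin (TCP) lies at the centre of the arm's flange, where the gripper is bolted on; the fingertips stand 178 mm ahead of it and the grasp point (between the pads) lies 159 mm ahead of it; z points along the fingers, y is the line along which they close (so a half turn about z gives the same grasp; the last joint's range is limited). The gripper opens to 88 mm and grips with 3 to 60 N. Pads are 19 mm wide; open, the fingers measure 130 mm over their backs; the gripper's body (78 mm by 193 mm) begins 47 mm behind the grasp point.
Start: joints at [-47.034, 20.546, 0.682, 0, -70.136, -16.507], TCP at [0.301, -0.604, 0.405] pointing down, gripper open.
Joint ranges: [-176.03, 176.03], [-82.01, 121.73], [-58.28, 71.71], [-173.87, 95.51], [-174.79, -0.11], [-173.66, 173.66]. Speed limits (degrees/s): [136.94, 136.94, 172.46, 180, 180, 180].

INTERFACE

Orientations are given as [roll, pitch, yaw] about the fixed x, y, z axes, in that order (R = Rz(yaw) Ry(pitch) Rx(roll)).
In Python, from plant import telemetry, snapshot, workorder, nets gives the robot as it stands.
- The arm moves only by the shell command python3 -m creep 'ROWS'. ROWS is JSON, a list that holds one entry, the list of rows, each a list of 5 numbers: the shift along the tool's x, y, z normalised to -1 to 1, where 1 is 0.2 m, then the turn about the tool's z normalised to -1 to 1, where 1 is pi/2 rad, then the opening, from 0 (shut) to 1 (fully open). In form: [[[x, y, z, spin, hand], ...]]. A call has 1 to 8 rows; each row shifts and turns the commanded pose from where the row before left it, along the tool's axes as they then stand; what a row does not reach is not made up. A row lasts 1/12 s, in which the tool goes at most 41.7 mm and 7.16 degrees, less where a joint would pass 70% of its speed; a pose out of reach is approached as far as the arm can. A call with a number of a shift or a turn outside -1 to 1 is refused whole. A call with a gripper value outside its range is refused whole. The fingers move at their own pace and stop on an object; the grip force is fixed at half the most. Time passes only in rows, so rows that do not move let the fingers close. It gives the time, the measured TCP pose, the force, the opening and the grip force at its end, in the units of the state.
- telemetry.get_obs(): the state, without advancing time (a new reading comes with each control period).
- snapshot(name): name is "scene" or "top"; returns a dict with "frame" (400x640x3 uint8, red, green, blue), "fx", "fy", "cx", "cy" (pixels), "rvec" (rotation vector, rad) and "tvec" (3), from world to camera coordinates, as OpenCV has them. Camera axes: x right, y down, z forward; pixel columns grow to the right and rows downward; lengths in m; the calibration is good to about 2 mm. A picture is of the moment at which its call begins. There is no depth.
- workorder.close_job(): hands the job in; it is judged then, once.
Trained networks look in a picture, given as the dict that the camera call returned (one of the last four; its "shot" number tells which), for a name from the list of things; names that differ only in an ending like _2 or _b are one class to them, and where a whole thing is asked for, a point or a joint stands for the part that bears it (a point fixed in the world has none). Each returns a list of dicts, best first, with "confidence" (0 to 1); they miss things now and then, are a little off and sometimes report something else, mostly with a low value. They report only what shows in the picture. A call takes as long as a camera call.
- nets.find_in(picture, query): "uv" ([column, row] in pixels, amid what is visible of it).
- nets.masks_of(picture, query): "region" (400x640 bool, what is visible of it) and "uv" ([column, row] in pixels, amid what is visible of it).
- nets.landmark_of(picture, query): "uv" ([column, row] in pixels: a listed point, or the origin of a listed thing).
The state is a dict: "clock": time; "joint_pos": joint angles; "qvel": joint speeds; "tau": joint torques, N m; "tool_pos": TCP position; "orientation": TCP orientation; "force": force on the tool from outside, world axes, zero at the start; "moment": the same for the moment, N m; "opening": finger opening in m; "gripper_force": force on a finger pad.
Only numpy, scipy, OpenCV 4.12 (cv2) and the standard library are available. Lean on these libraries where they do the work, as an engineer would, in place of code of your own. Each camera call takes 0.05 s, during which the arm holds its last target. There are 200 camera calls.

## Working session

There is one attempt and no reset: what is moved stays moved. The work goes in short steps, Python scripts to look and compute and a shell command to move; the robot and the scene stay as the last step left them, time stands still between calls to the robot, and variables do not carry over. Pictures are saved under pics/ and viewed, at most 10 in all, crops included, and the job is handed in when it is done.

```bash
mkdir -p pics; cat > h.py <<'E'
import numpy as np,cv2
from plant import telemetry,snapshot,workorder,nets
def ray(p,uv,z):
    R=cv2.Rodrigues(np.array(p["rvec"],float))[0];t=np.array(p["tvec"],float).ravel()
    d=R.T@np.array([(uv[0]-p["cx"])/p["fx"],(uv[1]-p["cy"])/p["fy"],1]);c=-R.T@t
    return c+d*(z-c[2])/d[2]
def save(p,n): cv2.imwrite("pics/"+n+".png",p["frame"][:,:,::-1])
E
python3 - <<'E'
from h import *
s=telemetry.get_obs();print(s["clock"],s["tool_pos"],s["orientation"],s["opening"])
H=dict(board=0,tin=0,cutlery=0,lid1=.045,lid2=.045,lid3=.045,salt=.045,pepper=.045,spice=.045,mug=0,jamjar=0,bowl=0,can=0)
for n in["top","scene"]:
    p=snapshot(n);save(p,n+"0")
    R=cv2.Rodrigues(np.array(p["rvec"],float))[0];print(n,-R.T@np.ravel(p["tvec"]))
    for k,z in H.items():
        print(k,[(np.round(ray(p,r["uv"],z)[:2],3).tolist(),np.round(r["uv"]).tolist(),round(r["confidence"],2)) for r in nets.landmark_of(p,k)[:3]])
E
```

```text
0.0 [ 0.3006813  -0.60412229  0.4037079 ] [ 1.79904006e+02 -8.87791101e-03 -1.53546914e+02] 0.08734751584997628
top [0.4000417  0.00480954 1.33476575]
board [([0.547, -0.069], [344.0, 204.0], 0.97)]
tin [([0.513, -0.287], [416.0, 215.0], 0.84)]
cutlery [([0.581, 0.166], [267.0, 192.0], 0.67)]
lid1 [([0.437, -0.104], [357.0, 240.0], 0.71), ([0.54, -0.065], [344.0, 204.0], 0.69), ([0.659, -0.02], [329.0, 164.0], 0.6)]
lid2 [([0.437, -0.104], [357.0, 240.0], 0.71), ([0.54, -0.065], [344.0, 204.0], 0.69), ([0.659, -0.02], [329.0, 164.0], 0.6)]
lid3 [([0.437, -0.104], [357.0, 240.0], 0.71), ([0.54, -0.065], [344.0, 204.0], 0.69), ([0.659, -0.02], [329.0, 164.0], 0.6)]
salt [([0.516, 0.045], [306.0, 212.0], 0.42)]
pepper [([0.436, -0.448], [475.0, 241.0], 0.68), ([0.614, 0.031], [311.0, 179.0], 0.38)]
spice [([0.539, -0.067], [344.0, 205.0], 0.58), ([0.591, -0.119], [362.0, 188.0], 0.56), ([0.508, -0.274], [415.0, 216.0], 0.25)]
mug [([0.601, 0.496], [158.0, 185.0], 0.78)]
jamjar [([0.439, -0.463], [475.0, 240.0], 0.82)]
bowl [([0.408, 0.47], [164.0, 248.0], 0.84), ([0.601, -0.434], [464.0
[... 303 characters left out ...]
, -0.017], [325.0, 243.0], 0.62), ([0.559, -0.064], [299.0, 222.0], 0.53), ([0.445, -0.096], [278.0, 196.0], 0.44)]
lid2 [([0.649, -0.017], [325.0, 243.0], 0.62), ([0.559, -0.064], [299.0, 222.0], 0.53), ([0.445, -0.096], [278.0, 196.0], 0.44)]
lid3 [([0.649, -0.017], [325.0, 243.0], 0.62), ([0.559, -0.064], [299.0, 222.0], 0.53), ([0.445, -0.096], [278.0, 196.0], 0.44)]
salt [([0.517, 0.048], [332.0, 201.0], 0.43)]
pepper [([0.623, 0.04], [342.0, 230.0], 0.67)]
spice [([0.588, -0.112], [284.0, 234.0], 0.56)]
mug [([0.618, 0.503], [486.0, 199.0], 0.87), ([0.623, -0.008], [325.0, 244.0], 0.29)]
jamjar [([0.44, -0.462], [153.0, 236.0], 0.62)]
bowl [([0.41, 0.464], [440.0, 158.0], 0.98)]
can []
```

View pics/top0.png

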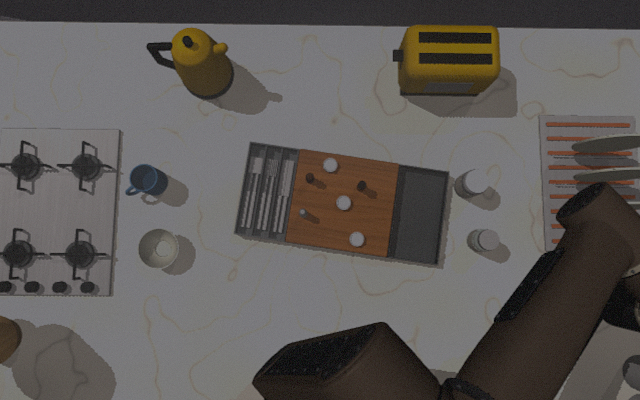

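View pics/scene0.png

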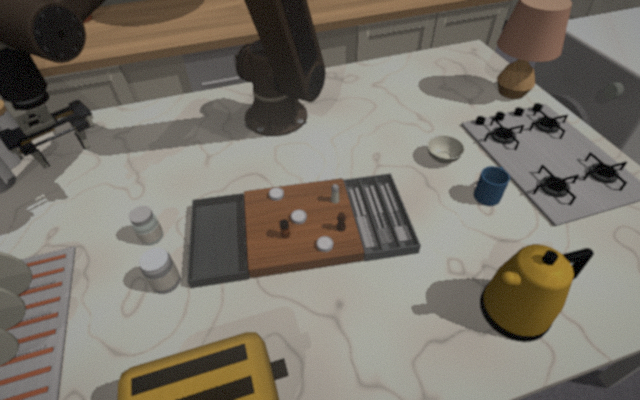

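The top view shows the tin at the right (-y) end of the board, around (420,215), and the cutlery tray at the left. The lids are at (330,165), (344,203) and (357,240), the salt is at (304,212), the pepper at (311,179) and the spice at (362,187). The scene view agrees. Next I'll refine these positions with masks and triangulation.

```bash
cat > m.py <<'E'
from h import *
P={n:snapshot(n) for n in("top","scene")}
M={(n,k):nets.masks_of(P[n],k) for n in P for k in("board","tin","cutlery","lid1","salt","pepper","spice")}
def cen(m): v,u=np.nonzero(m);return u.mean(),v.mean()
E
python3 - <<'E'
from m import *
for n,p in P.items():
    print(n)
    for k,z in(("board",.045),("tin",.036),("cutlery",.036)):
        for r in M[n,k][:1]:
            c=cv2.boxPoints(cv2.minAreaRect(np.argwhere(r["region"])[:,::-1].astype(np.float32)))
            w=np.array([ray(p,x,z)[:2] for x in np.argwhere(r["region"])[:,::-1]],np.float32)
            print(k,round(r["confidence"],2),[np.round(q,3) for q in cv2.minAreaRect(w)])
    for k,z in(("lid1",.054),("salt",.075),("pepper",.074),("spice",.0725)):
        for r in M[n,k][:4]:
            print(k,round(r["confidence"],2),r["region"].sum(),np.round(ray(p,cen(r["region"]),z)[:2],3))
E
```

```text
top
board 0.97 [array([ 0.546, -0.062]), array([0.3  , 0.282]), np.float64(81.702)]
tin 0.85 [array([ 0.514, -0.287]), array([0.154, 0.282]), np.float64(81.55)]
cutlery 0.75 [array([0.58 , 0.162]), array([0.152, 0.281]), np.float64(81.298)]
lid1 0.52 159 [ 0.44  -0.102]
lid1 0.49 153 [ 0.655 -0.024]
lid1 0.42 157 [ 0.544 -0.064]
scene
board 0.95 [array([ 0.563, -0.06 ]), array([0.303, 0.311]), np.float64(81.787)]
tin 0.92 [array([ 0.53 , -0.283]), array([0.152, 0.302]), np.float64(82.214)]
cutlery 0.6 [array([0.594, 0.162]), array([0.156, 0.303]), np.float64(81.124)]
lid1 0.65 184 [ 0.661 -0.021]
lid1 0.5 125 [ 0.446 -0.098]
lid1 0.44 170 [ 0.549 -0.06 ]
salt 0.69 138 [0.52  0.055]
pepper 0.68 153 [0.62  0.037]
spice 0.69 145 [ 0.592 -0.11 ]
```

```bash
python3 -m creep '[[[0,0,0,-0.076,0.14],[0,0,0,-0.076,0.14],[0,0,0,-0.076,0.14],[0,0,0,-0.076,0.14],[0,0,0,-0.076,0.14],[0,0,0,-0.076,0.14],[0,0,0,-0.076,0.14],[0,0,0,-0.076,0.14]]]'
python3 - <<'E'
from h import *
s=telemetry.get_obs();print(s["clock"],s["tool_pos"],s["orientation"],s["opening"],s["joint_pos"])
E
```

```text
clock: 2.87
tool_pos: [0.3007, -0.6043, 0.4047]
orientation: [180.0, 0.0, -98.5]
force: [0.1, -0.1, -0.4]
opening: 0.0395
gripper_force: 0.0
2.8667 [ 0.30074895 -0.60428608  0.40465169] [ 1.79997745e+02  2.74194101e-04 -9.84809060e+01] 0.039544987949069334 [-4.70322377e+01  2.05480801e+01  6.82732803e-01  1.26602736e-03
 -7.01365868e+01  3.85509015e+01]
```

```bash
python3 -m creep '[[[-0.18,-0.02,0,0,0.14],[-0.18,-0.02,0,0,0.14],[-0.18,-0.02,0,0,0.14],[-0.18,-0.02,0,0,0.14],[-0.18,-0.02,0,0,0.14],[-0.18,-0.02,0,0,0.14],[-0.18,-0.02,0,0,0.14],[-0.18,-0.02,0,0,0.14]]]'; python3 -m creep '[[[-0.18,-0.02,0,0,0.14],[-0.18,-0.02,0,0,0.14],[-0.18,-0.02,0,0,0.14],[-0.18,-0.02,0,0,0.14],[-0.18,-0.02,0,0,0.14],[-0.18,-0.02,0,0,0.14],[-0.18,-0.02,0,0,0.14],[-0.18,-0.02,0,0,0.14]]]'
cat > st.py <<'E'
from h import *
import sys
s=telemetry.get_obs();p=s["tool_pos"];a=np.radians(-8.5);bx=np.array([np.cos(a),np.sin(a)]);by=np.array([-bx[1],bx[0]])
d=p[:2]-[.546,-.062];print("board x,y",d@bx,d@by,"z",p[2],"yaw",s["orientation"][2],"t",s["clock"])
x,y,z=map(float,sys.argv[1:4]);print("rows total (units): x",-(y-d@by)/.2,"y",-(x-d@bx)/.2,"z",(p[2]-z)/.2)
E
python3 st.py -.097 .003 .228
```

```text
clock: 3.53
tool_pos: [0.3765, -0.323, 0.4049]
orientation: [-180.0, -0.0, -98.8]
force: [1.6, 0.4, -0.2]
opening: 0.0122
gripper_force: 0.0
clock: 4.2
tool_pos: [0.4522, -0.0431, 0.4052]
orientation: [-179.9, 0.0, -98.8]
force: [0.7, -0.2, -0.1]
opening: 0.0123
gripper_force: 0.0
board x,y -0.09556274460857592 0.0048037033558032015 z 0.4051611867727355 yaw -98.80778325430985 t 4.2
rows total (units): x 0.009018516779016007 y 0.00718627695712043 z 0.8858059338636773
```

```bash
python3 -m creep '[[[0,0.007,0.14,0,0.14],[0,0,0.14,0,0.14],[0,0,0.14,0,0.14],[0,0,0.14,0,0.14],[0,0,0.13,0,0.14],[0,0,0.07,0,0.14],[0,0,0,0,0.14]]]'; python3 st.py -.097 -.153 .228
python3 - <<'E'
from h import *
p=snapshot("scene");cv2.imwrite("pics/s1.png",cv2.resize(p["frame"][150:300,170:430,::-1],None,fx=3,fy=3))
E
```

```text
clock: 4.78
tool_pos: [0.4497, -0.045, 0.25]
orientation: [179.7, -0.1, -98.8]
force: [0.3, 0.0, -0.1]
opening: 0.0124
gripper_force: 0.0
board x,y -0.09772572367059096 0.0026266677357952677 z 0.2499825669857468 yaw -98.84403703331877 t 4.7833
rows total (units): x 0.7781333386789763 y -0.0036286183529547766 z 0.109912834928734
```

View pics/s1.png

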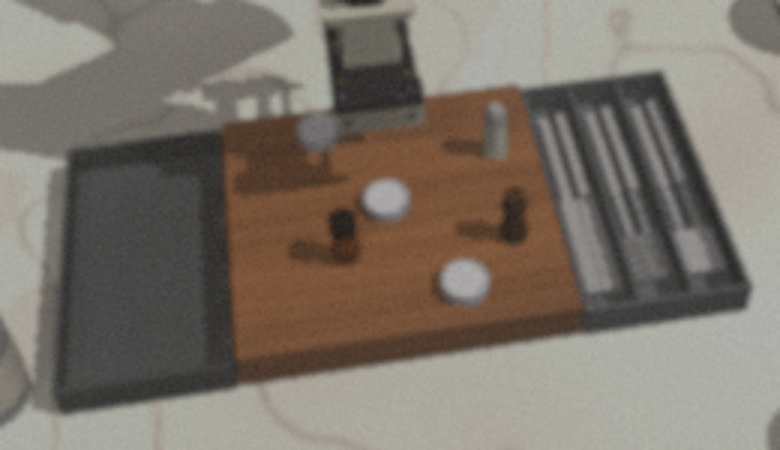

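The view shows the gripper near the board at crop (375,100). Lid 1 is ahead of it at (317,132), and the other lids and jars haven't moved. I'll project the fingertip to check.

```bash
python3 - <<'E'
from h import *
p=snapshot("scene")
for w in [(.45,-.045,.072),(.45,-.045,.138),(.45,-.045,.045),(.442,-.1,.052)]:
    u=cv2.projectPoints(np.array([w]),np.array(p["rvec"],float),np.array(p["tvec"],float),np.array([[p["fx"],0,p["cx"]],[0,p["fy"],p["cy"]],[0,0,1.]]),None)[0].ravel()
    print(w,u,(u-[170,150])*3)
E
```

```text
(0.45, -0.045, 0.072) [294.20663275 186.48972194] [372.61989826 109.46916582]
(0.45, -0.045, 0.138) [292.63699578 169.76488129] [367.91098733  59.29464386]
(0.45, -0.045, 0.045) [294.81193359 192.93934069] [374.43580078 128.81802206]
(0.442, -0.1, 0.052) [275.67675157 193.80346956] [317.03025471 131.41040869]
```

```bash
python3 -m creep '[[[0,0,0.05,0,0.14],[0,0,0.05,0,0.14],[0,0,0,0,0.14],[0.06,0,0,0,0.14],[0.06,0,0,0,0.14],[0.06,0,0,0,0.14],[0.06,0,0,0,0.14]]]'; python3 st.py -.097 -.16 .228
```

```text
clock: 5.47
tool_pos: [0.4442, -0.0925, 0.2344]
orientation: [-179.9, 0.0, -98.8]
force: [0.3, 0.2, -0.0]
opening: 0.0123
gripper_force: 0.0
board x,y -0.09619505094376592 -0.045173702037810896 z 0.23441623100512535 yaw -98.78241786318338 t 5.4667
rows total (units): x 0.5741314898109454 y 0.00402474528117043 z 0.032081155025626695
```

```bash
cat > lids.py <<'E'
from h import *
a=np.radians(-8.5);bx=np.array([np.cos(a),np.sin(a)]);by=np.array([-bx[1],bx[0]])
for n in("top","scene"):
    p=snapshot(n)
    for r in nets.masks_of(p,"lid1")[:4]:
        v,u=np.nonzero(r["region"])
        for z in (.054,.01): 
            w=ray(p,(u.mean(),v.mean()),z)[:2]-[.546,-.062];print(n,round(r["confidence"],2),len(u),z,np.round([w@bx,w@by],3),end=" | ")
        print()
E
python3 lids.py; python3 -c "
from h import *
s=telemetry.get_obs();print(s['tool_pos'],s['force'])"
```

```text
top 0.68 63 0.054 [ 0.055 -0.046] | top 0.68 63 0.01 [ 0.063 -0.049] | 
top 0.47 156 0.054 [0.101 0.053] | top 0.47 156 0.01 [0.11  0.054] | 
top 0.44 125 0.054 [-0.002  0.001] | top 0.44 125 0.01 [ 0.003 -0.   ] | 
scene 0.65 180 0.054 [0.004 0.002] | scene 0.65 180 0.01 [-0.033  0.005] | 
scene 0.49 234 0.054 [0.106 0.058] | scene 0.49 234 0.01 [0.074 0.063] | 
scene 0.23 141 0.054 [-0.063  0.116] | scene 0.23 141 0.01 [-0.104  0.124] | 
[ 0.44401921 -0.09216112  0.23387052] [-0.40273499  0.20051313 -0.20700986]
```

```bash
python3 - <<'E'
from h import *
p=snapshot("scene");cv2.imwrite("pics/s2.png",cv2.resize(p["frame"][150:300,170:430,::-1],None,fx=3,fy=3))
E
```

```text
(no output)
```

View pics/s2.png

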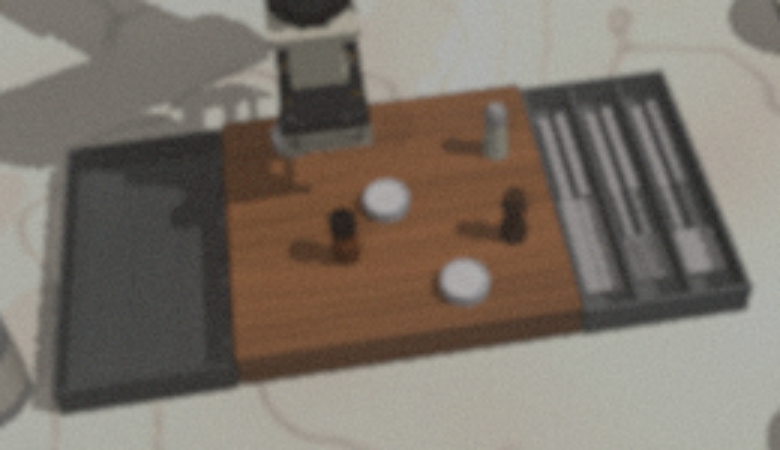

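Lid 1 shows at the gripper's left edge, around crop (275,138), so it has already moved about 25 mm and is being pushed. The tips are a bit high, so I'll lower slightly and continue.

```bash
python3 -m creep '[[[0.05,0,0.015,0,0.14],[0.075,0,0.01,0,0.14],[0.075,0,0,0,0.14],[0.075,0,0,0,0.14],[0.075,0,0,0,0.14],[0.075,0,0,0,0.14],[0.075,0,0,0,0.14],[0.075,0,0,0,0.14]]]'; python3 st.py -.097 -.165 .228; python3 lids.py
```

```text
clock: 6.38
tool_pos: [0.4259, -0.2064, 0.2277]
orientation: [-180.0, -0.0, -98.8]
force: [-0.5, 0.2, 0.2]
opening: 0.0124
gripper_force: 0.0
board x,y -0.09745906915255097 -0.1605866307592548 z 0.22771137219709367 yaw -98.77257777255672 t 6.3833
rows total (units): x 0.02206684620372601 y -0.002295345762754822 z -0.0014431390145316914
top 0.73 162 0.054 [-0.001 -0.002] | top 0.73 162 0.01 [ 0.004 -0.003] | 
top 0.68 1312 0.054 [-0.214  0.503] | top 0.68 1312 0.01 [-0.216  0.519] | 
top 0.44 142 0.054 [0.104 0.053] | top 0.44 142 0.01 [0.112 0.054] | 
scene 0.53 181 0.054 [0.106 0.057] | scene 0.53 181 0.01 [0.074 0.062] | 
scene 0.51 178 0.054 [0.004 0.002] | scene 0.51 178 0.01 [-0.034  0.004] | 
scene 0.43 35 0.054 [-0.053 -0.167] | scene 0.43 35 0.01 [-0.093 -0.173] |
```

```bash
python3 -m creep '[[[0.05,0,0,0,0.14],[0.03,0,0,0,0.14],[0,0,0,0,0.14],[0,0,-0.12,0,0.14],[0,0,-0.15,0,0.14],[0,0,-0.15,0,0.14],[-0.1,-0.1,0,0,0.14],[-0.15,-0.15,0,0,0.14]]]'; python3 lids.py; python3 st.py 0.001 .056 .26
```

```text
clock: 7.25
tool_pos: [0.4791, -0.1808, 0.3142]
orientation: [-179.8, 0.0, -99.0]
force: [0.0, -1.2, -0.8]
opening: 0.0119
gripper_force: 0.0
top 0.59 145 0.054 [0.103 0.053] | top 0.59 145 0.01 [0.112 0.054] | 
top 0.4 68 0.054 [-0.094 -0.168] | top 0.4 68 0.01 [-0.091 -0.175] | 
top 0.32 36 0.054 [ 0.062 -0.048] | top 0.32 36 0.01 [ 0.069 -0.051] | 
top 0.19 962 0.054 [-0.026  0.573] | top 0.19 962 0.01 [-0.021  0.591] | 
scene 0.71 194 0.054 [0.107 0.059] | scene 0.71 194 0.01 [0.075 0.064] | 
scene 0.52 124 0.054 [-0.068 -0.165] | scene 0.52 124 0.01 [-0.109 -0.172] | 
scene 0.45 182 0.054 [0.004 0.002] | scene 0.45 182 0.01 [-0.034  0.004] | 
board x,y -0.047488375389558045 -0.12583944443116865 z 0.3113978050048901 yaw -98.73015117749144 t 7.45
rows total (units): x -0.9091972221558432 y -0.2424418769477902 z 0.25698902502445053
```

```bash
python3 - <<'E'
from h import *
p=snapshot("scene");cv2.imwrite("pics/s3.png",cv2.resize(p["frame"][180:280,180:310,::-1],None,fx=6,fy=6,interpolation=cv2.INTER_CUBIC))
E
```

```text
(no output)
```

View pics/s3.png

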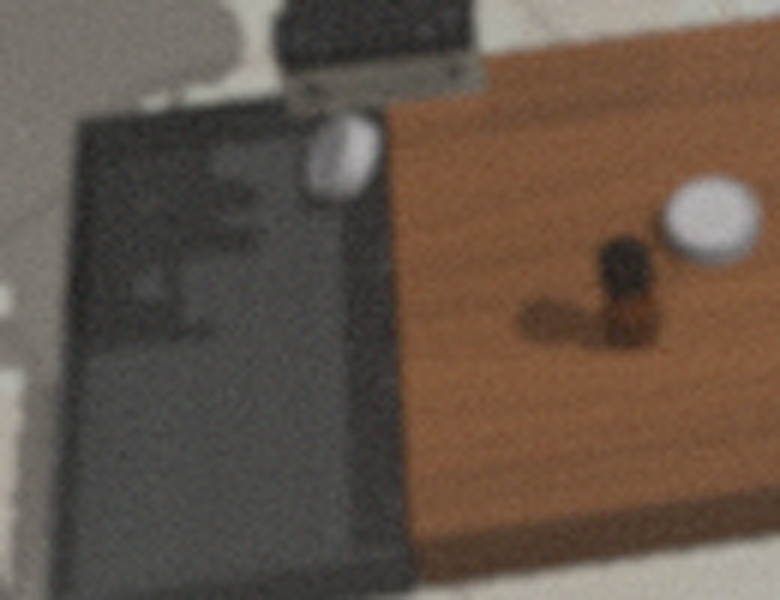

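Lid 1 is in the tin but leaning against the wall on the board side, at crop (345,155). I'll press it flat with the fingers now, then push the other lids faster so they clear the wall.

```bash
python3 -m creep '[[[0.13,0.11,0,0,0.14],[0.105,0.115,0,0,0.14],[0,0,0.15,0,0.14],[0,0,0.15,0,0.14],[0,0,0,0,0.14],[0,0,0,0,0.14]]]'; python3 st.py -.093 -.170 .23
```

```text
clock: 8.0
tool_pos: [0.4272, -0.2202, 0.251]
orientation: [179.8, -0.0, -98.9]
force: [0.9, -0.4, 0.9]
opening: 0.0123
gripper_force: 0.0
board x,y -0.09415667211403046 -0.17401824623493023 z 0.25099303136872464 yaw -98.85845743511818 t 8.0
rows total (units): x -0.020091231174651086 y -0.0057833605701523155 z 0.10496515684362315
```

```bash
python3 -m creep '[[[-0.02,0,0.05,0,0.14],[0,0,0.05,0,0.14],[0,0,0.05,0,0.14],[0,0,0.03,0,0.14],[0,0,0,0,0.14]]]'; python3 -m creep '[[[0,0,0.03,0,0.14],[0,0,0.03,0,0.14],[0,0,0,0,0.14]]]'
```

```text
clock: 8.42
tool_pos: [0.4307, -0.2158, 0.2179]
orientation: [-179.8, -0.0, -98.7]
force: [-0.4, 0.1, -0.0]
opening: 0.0123
gripper_force: 0.0
clock: 8.67
tool_pos: [0.4288, -0.2158, 0.2034]
orientation: [180.0, 0.0, -98.8]
force: [-0.8, 0.3, -1.5]
opening: 0.0117
gripper_force: 0.0
```

```bash
python3 -m creep '[[[0.05,0,0,0,0.14],[0.05,0,0,0,0.14],[0.05,0,0,0,0.14],[0.05,0,0,0,0.14],[0,0,0,0,0.14],[0,0,-0.15,0,0.14],[0,0,-0.2,0,0.14],[0,0,-0.2,0,0.14]]]'; python3 -m creep '[[[-0.18,-0.1,0,0,0.14],[-0.18,-0.1,0,0,0.14],[-0.18,-0.1,0,0,0.14],[-0.18,-0.1,0,0,0.14]]]';python3 lids.py; python3 st.py 0.001 .056 .26;python3 - <<'E'
from h import *
p=snapshot("scene");cv2.imwrite("pics/s4.png",cv2.resize(p["frame"][180:280,180:310,::-1],None,fx=6,fy=6,interpolation=cv2.INTER_CUBIC))
E
```

```text
clock: 9.33
tool_pos: [0.4219, -0.2559, 0.3142]
orientation: [179.8, 0.0, -98.9]
force: [1.6, -0.1, -0.3]
opening: 0.0122
gripper_force: 0.0
clock: 9.67
tool_pos: [0.5244, -0.1245, 0.3144]
orientation: [-179.9, 0.0, -98.9]
force: [0.2, -1.0, 0.3]
opening: 0.0125
gripper_force: 0.0
top 0.62 129 0.054 [0.107 0.054] | top 0.62 129 0.01 [0.116 0.054] | 
top 0.44 147 0.054 [-0.096 -0.172] | top 0.44 147 0.01 [-0.094 -0.18 ] | 
scene 0.62 144 0.054 [-0.052 -0.167] | scene 0.62 144 0.01 [-0.093 -0.174] | 
scene 0.62 184 0.054 [0.108 0.057] | scene 0.62 184 0.01 [0.076 0.062] | 
scene 0.61 149 0.054 [0.003 0.001] | scene 0.61 149 0.01 [-0.035  0.003] | 
board x,y -0.012260136713460514 -0.06525146231154914 z 0.3132910105017963 yaw -98.73475989445554 t 9.8667
rows total (units): x -0.6062573115577458 y -0.06630068356730257 z 0.2664550525089815
```

View pics/s4.png

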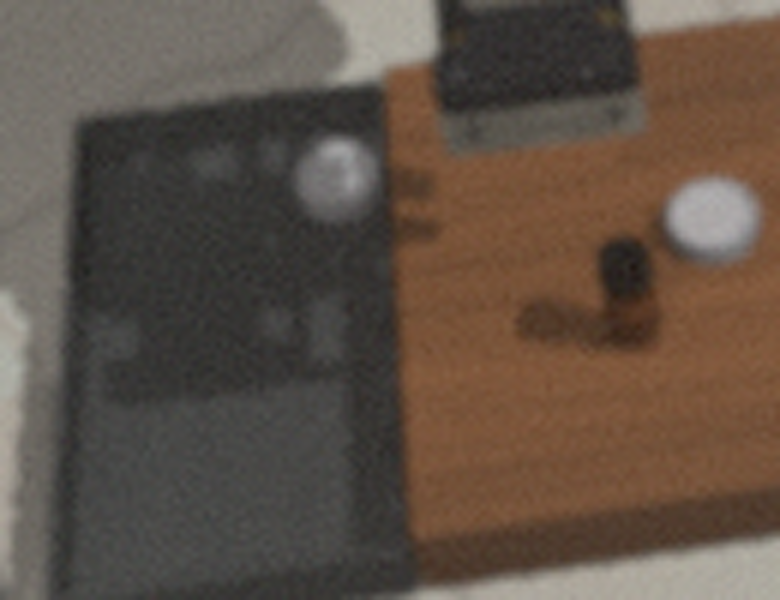

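Lid 1 is now flat in the tin at crop (337,180). Next is lid 2.

```bash
python3 -m creep '[[[-0.15,-0.02,0,0,0.14],[-0.15,-0.02,0,0,0.14],[-0.15,-0.02,0,0,0.14],[-0.15,-0.006,0,0,0.14],[0,0,0.15,0,0.14],[0,0,0.15,0,0.14],[0,0,0.1,0,0.14],[0,0,0,0,0.14]]]'; python3 -m creep '[[[0,0,0.028,0,0.14],[0,0,0,0,0.14],[0,0,0,0,0.14]]]';python3 st.py 0.001 -.17 .228
```

```text
clock: 10.58
tool_pos: [0.553, -0.0104, 0.2297]
orientation: [179.6, -0.2, -99.0]
force: [-0.9, 0.2, 0.1]
opening: 0.0124
gripper_force: 0.0
clock: 10.83
tool_pos: [0.5557, -0.0093, 0.2293]
orientation: [-179.9, 0.0, -98.9]
force: [0.0, 0.1, -0.0]
opening: 0.0123
gripper_force: 0.0
board x,y 0.0018434828289992998 0.05351997111215392 z 0.22927913399029434 yaw -98.86346033400267 t 10.8333
rows total (units): x 1.1175998555607696 y 0.004217414144996498 z 0.006395669951471672
```

```bash
python3 -m creep '[[[0.06,0,0.006,0,0.14],[0.1,0,0,0,0.14],[0.14,0,0,0,0.14],[0.16,0.004,0,0,0.14],[0.16,0,0,0,0.14],[0.16,0,0,0,0.14],[0.16,0,0,0,0.14],[0.16,0,0,0,0.14]]]'; python3 -m creep '[[[0,0,0,0,0.14],[0,0,0,0,0.14],[0,0,-0.15,0,0.14],[0,0,-0.2,0,0.14],[-0.1,-0.15,0,0,0.14],[-0.15,-0.15,0,0,0.14],[-0.15,-0.15,0,0,0.14],[-0.15,-0.1,0,0,0.14]]]';python3 lids.py; python3 st.py 0.106 .106 .26;python3 - <<'E'
from h import *
p=snapshot("scene");cv2.imwrite("pics/s5.png",cv2.resize(p["frame"][170:290,180:370,::-1],None,fx=4,fy=4,interpolation=cv2.INTER_CUBIC))
E
```

```text
clock: 11.5
tool_pos: [0.5203, -0.2281, 0.2283]
orientation: [-179.9, 0.0, -98.8]
force: [-0.0, 0.5, -0.8]
opening: 0.012
gripper_force: 0.0
clock: 12.17
tool_pos: [0.6472, -0.1336, 0.2984]
orientation: [-179.8, 0.0, -98.8]
force: [0.7, -1.1, 0.3]
opening: 0.0122
gripper_force: 0.0
top 0.64 159 0.054 [-0.006 -0.175] | top 0.64 159 0.01 [-0.001 -0.182] | 
top 0.64 159 0.054 [0.104 0.053] | top 0.64 159 0.01 [0.112 0.053] | 
top 0.62 158 0.054 [-0.097 -0.173] | top 0.62 158 0.01 [-0.095 -0.18 ] | 
top 0.36 1334 0.054 [-0.214  0.504] | top 0.36 1334 0.01 [-0.216  0.519] | 
scene 0.71 131 0.054 [-0.054 -0.169] | scene 0.71 131 0.01 [-0.094 -0.175] | 
scene 0.65 201 0.054 [ 0.037 -0.169] | scene 0.65 201 0.01 [ 0.002 -0.176] | 
scene 0.48 203 0.054 [0.107 0.058] | scene 0.48 203 0.01 [0.075 0.063] | 
board x,y 0.10901059353794106 -0.055977056525069256 z 0.2969912264385475 yaw -98.6758013419574 t 12.3667
rows total (units): x -0.8098852826253462 y 0.015052967689705293 z 0.18495613219273732
```

View pics/s5.png

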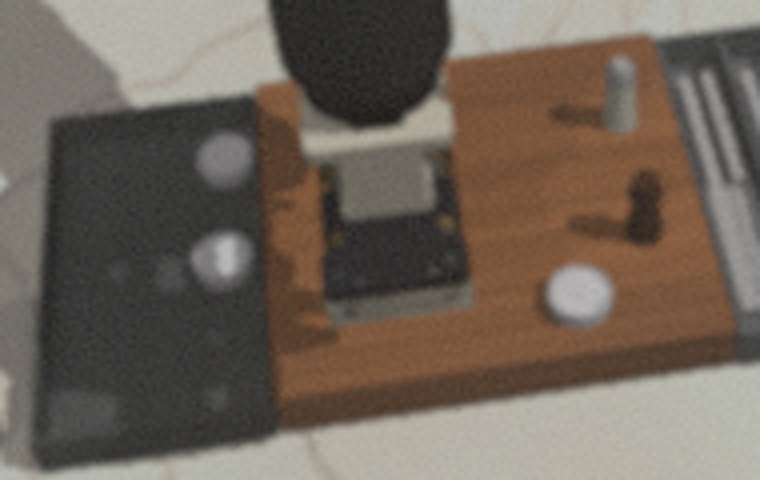

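Lids 1 and 2 are flat in the tin at crop (225,158) and (222,258). Lid 3 is at (578,295), and the jars are still standing.

```bash
python3 -m creep '[[[-0.16,0.005,0,0,0.14],[-0.16,0,0,0,0.14],[-0.16,0,0,0,0.14],[-0.16,0,0,0,0.14],[-0.15,0,0,0,0.14],[0,0,0.1,0,0.14],[0,0,0.1,0,0.14],[0,0,0,0,0.14]]]'; python3 st.py 0.108 .103 .228
```

```text
clock: 13.08
tool_pos: [0.6662, 0.0207, 0.2536]
orientation: [179.7, -0.1, -98.9]
force: [-1.4, -0.6, -1.3]
opening: 0.0121
gripper_force: 0.0
board x,y 0.1066554468861108 0.09958674206007924 z 0.25359553617748365 yaw -98.86120599827377 t 13.0833
rows total (units): x -0.017066289699603776 y -0.00672276556944601 z 0.1279776808874182
```

```bash
python3 -m creep '[[[-0.02,-0.005,0.04,0,0.14],[0,0,0.045,0,0.14],[0,0,0.03,0,0.14],[0,0,0,0,0.14],[0,0,0,0,0.14]]]'; python3 st.py 0.107 -.168 .228
```

```text
clock: 13.5
tool_pos: [0.67, 0.0245, 0.2338]
orientation: [180.0, -0.0, -98.8]
force: [0.3, -0.3, 0.2]
opening: 0.0121
gripper_force: 0.0
board x,y 0.10980388530058127 0.10388079969515991 z 0.23382944302789505 yaw -98.84305792782038 t 13.5
rows total (units): x 1.3594039984757995 y 0.01401942650290637 z 0.029147215139475185
```

```bash
python3 -m creep '[[[0,0.012,0.025,0,0.14],[0,0,0,0,0.14],[0.06,0,0,0,0.14],[0.1,0,0,0,0.14],[0.14,0,0,0,0.14],[0.16,0,0,0,0.14],[0.16,0,0,0,0.14],[0.16,0,0,0,0.14]]]'; python3 -m creep '[[[0.16,0,0,0,0.14],[0.16,0,0,0,0.14],[0.16,0,0,0,0.14],[0.08,0,0,0,0.14],[0,0,0,0,0.14],[0,0,-0.15,0,0.14],[0,0,-0.2,0,0.14],[0,0,-0.2,0,0.14]]]';python3 -m creep '[[[-0.15,0,0,0,0.14],[-0.15,0,0,0,0.14],[-0.15,0,0,0,0.14],[-0.15,0,0,0,0.14],[-0.1,0,0,0,0.14],[0,0,0,0,0.14]]]';python3 lids.py;python3 - <<'E'
from m import *
p=P["scene"]
for k,z in(("salt",.075),("pepper",.074),("spice",.0725)):
    for r in M["scene",k][:1]: print(k,np.round(ray(p,cen(r["region"]),z)[:2],3))
cv2.imwrite("pics/s6.png",cv2.resize(p["frame"][140:290,130:370,::-1],None,fx=3,fy=3,interpolation=cv2.INTER_CUBIC))
E
```

```text
clock: 14.17
tool_pos: [0.6432, -0.1305, 0.2293]
orientation: [-180.0, 0.0, -98.8]
force: [0.6, 1.2, -0.2]
opening: 0.0122
gripper_force: 0.1
clock: 14.83
tool_pos: [0.626, -0.2394, 0.3392]
orientation: [179.8, -0.0, -98.8]
force: [1.8, -0.2, 0.3]
opening: 0.0121
gripper_force: 0.0
clock: 15.33
tool_pos: [0.6485, -0.0972, 0.3393]
orientation: [-179.9, 0.0, -98.6]
force: [-0.1, 0.3, -0.8]
opening: 0.0126
gripper_force: 0.0
top 0.59 127 0.054 [-0.007 -0.176] | top 0.59 127 0.01 [-0.002 -0.183] | 
top 0.5 156 0.054 [-0.097 -0.172] | top 0.5 156 0.01 [-0.095 -0.179] | 
top 0.45 135 0.054 [ 0.098 -0.172] | top 0.45 135 0.01 [ 0.107 -0.179] | 
scene 0.72 162 0.054 [ 0.135 -0.169] | scene 0.72 162 0.01 [ 0.104 -0.176] | 
scene 0.68 155 0.054 [ 0.035 -0.172] | scene 0.68 155 0.01 [-0.001 -0.179] | 
scene 0.59 158 0.054 [-0.052 -0.168] | scene 0.59 158 0.01 [-0.092 -0.175] | 
salt [0.521 0.055]
```

View pics/s6.png

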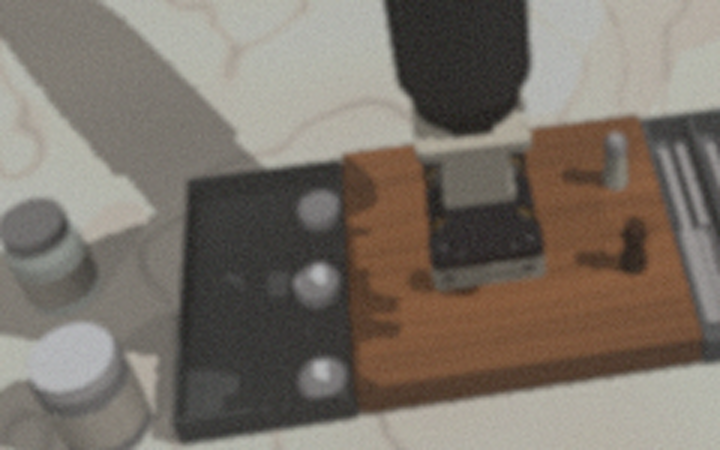

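All three lids lie flat in the tin at crop (319,210), (317,284) and (321,377). The salt and pepper are standing. The spice jar is hidden behind the gripper, with its shadow at (420,280), but no contact force was felt. The arm is clear, so I'm handing in.

```bash
python3 -c "
from plant import workorder;print(workorder.close_job())"
```

```text
the job is handed in; nothing more can be done
None
```

I swept all three lids into the baking tin, where they measure flat and inside the walls, and handed the job in at about 16 s on the clock. The salt and pepper were still standing; the spice jar was hidden behind the gripper in the last picture, so I didn't check it, and the hand-in call returned no verdict.

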